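Press the lid home on a sprung canister and hold it shut

ROBOT

A 6-joint arm with a two-finger parallel gripper is mounted at the origin on a cart in front of the work surface, level with it; the furniture and walls round the work are solid. World frame = base frame: x ahead of the robot, y to its left, z up, the work surface at z = 0. Lengths are in mm, angles in rad, forces in N, time in s.
With the tool pointing down it reaches from about 250 to 725 mm from the base axis. Payload 9.7 kg.
Tool frame: the origin (TCP) lies midway between the tips of the shut fingers; the grasp point (between the pads) lies 19 mm behind it; z points along the fingers, y is the line along which they close (so a half turn about z gives the same grasp; the last joint's range is limited). The gripper opens to 85 mm and grips with 20 to 120 N. Pads are 22 mm wide; open, the fingers measure 114 mm over their backs; the gripper's body (76 mm by 85 mm) begins 54 mm behind the grasp point. The pads swing forward as they close: fully open they stand 13 mm farther back than shut.
Start: joints at [-1.261, 0.087, 0.176, 1.66, 0, 1.571], TCP at [167.675, -523.815, 231.284] pointing down, gripper open.
Joint ranges: [-3.13, 3.13], [-0.85, 1.81], [-1.15, 1.24], [-2.2, 2.28], [-1.44, 1.52], [-3.14, 3.14]. Speed limits (rad/s): [2.22, 2.22, 2.57, 3.14, 3.14, 3.14].

INTERFACE

Orientations are given as a unit quaternion [w, x, y, z].
In Python, from plant import observe, capture, job_done gives the robot as it stands. The module is installed in compiled form; this text tells all that it offers.
- The arm moves only by the tool move_arm, never from a script. Its arguments are lists of equal length, an entry for each row: "translation": the shift along the tool's x, y, z in m, a list of three; "roll": the turn about the tool's z in rad; "hand": the closure, from 0 (fully open) to 1 (shut). In form: {"translation": [[tx, ty, tz], ...], "roll": [roll, ...], "hand": [hand, ...]}. A call has 1 to 10 rows; each row is the pose to reach, as a shift and turn from the pose commanded when the call began, along the tool's axes at that moment; what a row does not reach only later rows make up. A row lasts 1/10 s, in which the tool goes at most 50 mm and 8.59 degrees, less where a joint would pass 70% of its speed; a pose out of reach is approached as far as the arm can. A call with a gripper value outside its range is refused whole. The fingers move at their own pace and stop on an object; "force" is the grip in N (left out, the last holds). Time passes only in rows, so rows that repeat a pose let the fingers close. It gives the time, the measured TCP pose, the force, the opening and the grip force at its end, in the units of the state.
- observe(): the state, without advancing time (a new reading comes with each control period).
- capture(name): name is "scene" or "top"; returns a dict with "image" (480x640x3 uint8, red, green, blue), "camera_matrix" (3x3 intrinsics, pixels), "k1" (the pictures are not rectified: a ray, as slopes to the right and down, at radius r is drawn at 1 + k1 r^2 times it, then the intrinsics apply), "T" (4x4, takes a point from camera to world coordinates). Camera axes: x right, y down, z forward; pixel columns grow to the right and rows downward; lengths in mm; the calibration is good to about 2 mm. A picture is of the moment at which its call begins. There is no depth.
- job_done(): hands the job in; it is judged then, once.
The state is a dict: "t": time; "joints": joint angles; "joint_velocities": joint speeds; "joint_efforts": joint torques, N m; "tcp_pos": TCP position; "tool_rot": TCP orientation; "force": force on the tool from outside, world axes, zero at the start; "ft_torque": the same for the moment, N m; "opening": finger opening in mm; "grasp_force": force on a finger pad.
Only numpy, scipy, OpenCV 4.12 (cv2) and the standard library are available. Lean on these libraries where they do the work, as an engineer would, in place of code of your own. Each camera call takes 0.05 s, during which the arm holds its last target. There are 200 camera calls.

TASK

Take the larger of the two knobbed lids and set it in the mouth of the big pale grey canister, then press it straight down against the sprung plate inside until the lid's flange is level and hard against the steel rim, firmly but without crushing force. Finish still holding it pressed home like that, so that I can do up the clips: do not let go. Leave the smaller lid and the other things where they are, and do not shove the canister about.

Things in the scene. Friction and masses are not known exactly. Their poses are not given: they have to be found in the camera images.
- canister: big pale grey ceramic canister (looks greyish white) with a steel rim, open, standing loose on the worktop (1.3 kg), outer diameter 94 mm (98 mm at the rim), 80 mm high, bore 86 mm diameter; two wire clips hang on its sides (+y and -y of its own frame), reaching 55 mm from the axis and below 55 mm height. Origin: centre of the underside, z up.
- canister_rim: steel ring that forms the canister's mouth, outer diameter 98 mm, inner 86 mm, 6 mm high; its top face, 80 mm above the worktop, is the hard stop for the lid's flange. Origin: centre of its underside, 74 mm above the worktop.
- canister_mouth (a point): centre of the canister's mouth, in the plane of the rim's top face, 80 mm above the worktop.
- sprung_plate (a joint): flat steel plate, 82 mm diameter, inside the canister, carried by a spring. 0 = at rest, its top face 10 mm below the rim; the value grows in metres as it is pushed down; 0.015 when the lid is fully home. The spring takes about 6.5 N to start and about 12.5 N at 0.015 (0.4 N per mm); it pushes the lid up again when the push is taken away.
- plate_top (a point): centre of the sprung plate's top face.
- lid: larger lid, loose, about 160 g, upright on its plug. Origin: centre of the plug's foot, z up. Grey plug 78 mm diameter, 0 to 25 mm high, tapered to 68 at the foot; aluminium flange 100 mm diameter, 25 to 32 mm; black knob 28 mm diameter, 32 to 64 mm. On the resting plate the flange is 15 mm above the rim; home, it rests on the rim. About 20 N in all holds it firmly home; over 80 N is crushing.
- lid_knob (a point): middle of the larger lid's knob, 48 mm above the lid's origin; grip the knob here from above (28 mm wide, any direction).
- small_lid: the smaller lid, same make, upright on its plug: flange 72 mm diameter, plug 50 mm, same heights and knob as the larger. Not to be used or moved. Origin: centre of the plug's foot. The two lids may lie either side of the canister.
- small_canister: small open pale grey canister, 66 mm diameter, 66 mm high, behind the work; leave alone. Origin: centre of the underside.
- garlic: garlic bulb, 50 mm, leave alone.
- teaspoon: steel teaspoon, 132 mm long, lying near the worktop's front edge, leave alone.
- cup: white espresso cup, 64 mm wide, 51 mm high, leave alone.
Not all that is in view belongs to the job. What is shaped like the lid but turquoise is not meant.

How it is judged (in metres and radians):
On the way, in this order (a step that is already met when the one before it is completed fails the run):
1. the larger lid is lifted clear of the worktop in the fingers (height (world z) of lid above 0.03 m and contact force between the fingers and lid above 0.5 N), for 0.1 s.
2. its plug is in the canister's mouth (z of lid in the frame of canister_mouth below -0.005 m and horizontal distance between lid and canister_mouth below 0.009 m), for 0.1 s.
At the end, for the whole second after the job is handed in: Through the last second: lid plug within 7 mm of the mouth's centre, flange level (0.04 rad) and within 2 mm of the rim, plate down over 13 mm, over 2 N of lid on rim, fingers pressing (over 3 N), all at rest; canister upright and within 30 mm of its start, small lid within 20 mm (z of lid in the frame of canister_mouth below -0.023 m and horizontal distance between lid and canister_mouth below 0.007 m and angle between the z axis of lid and the z axis of canister, either way round below 0.04 rad and value of joint sprung_plate above 0.013 m and contact force between lid and canister_rim above 2 N and contact force between the fingers and lid above 3 N and linear speed of lid below 0.02 m/s and angle between canister's own z axis and vertical below 0.04 rad and distance of canister from where it was at the start of the episode below 0.03 m and distance of small_lid from where it was at the start of the episode below 0.02 m and height (world z) of canister below 0.01 m); the arm keeps its last pose, push and grip.
It fails at once if the lid is pressed on the canister with more than 80 N (contact force between lid and canister above 80 N).
It fails at once if the canister is shoved more than 30 mm or tipped (distance of canister from where it was at the start of the episode above 0.03 m or angle between canister's own z axis and vertical above 0.2 rad).
It fails at once if the smaller lid or another bystander is moved more than 20 mm (distance of any of small_lid, small_canister, garlic, teaspoon, cup from where it was at the start of the episode above 0.02 m).
It also fails if it takes over 61 s, if anything falls off the work surface, if the arm or the gripper's body presses on something with over 40 N, if the wrist force passes 120 N, or if a joint passes its speed limit or range.

## Working session

There is one attempt and no reset: what is moved stays moved. The work goes in short steps, Python scripts to look and compute and a tool call to move; the robot and the scene stay as the last step left them, time stands still between calls to the robot, and variables do not carry over. Pictures are saved under pics/ and viewed, at most 10 in all, crops included, and the job is handed in when it is done.

Besides the shell and the picture viewer there is one more tool, called after "Request:" in YAML: its name, and indented under it one key for each argument. move_arm: Moves the arm, as the interface text tells. Its arguments: {"type":"object","properties":{"translation":{"type":"array"},"roll":{"type":"array"},"hand":{"type":"array"},"force":{"type":"number"}},"required":["translation","roll","hand"]}

```bash
mkdir -p pics; cat > h.py <<'E'
import numpy as np, cv2
from plant import observe, capture, job_done
def ray(c,u,v):
    K=np.array(c["camera_matrix"]);T=np.array(c["T"])
    p=cv2.undistortPoints(np.array([[[u,v]]],float),K,np.array([c["k1"]*1.,0,0,0]))[0,0]
    return T[:3,3],T[:3,:3]@np.array([p[0],p[1],1])
def at(c,u,v,z):
    o,d=ray(c,u,v); return o+d*(z-o[2])/d[2]
E
python3 - <<'E'
from h import *
import pickle
s=observe();print(s)
for n in("scene","top"):
    c=capture(n);pickle.dump(c,open(n+".pkl","wb"));cv2.imwrite(f"pics/{n}0.png",c["image"][:,:,::-1]);print(c["camera_matrix"],c["k1"],c["T"])
E
```

```text
{'t': 0.0, 'joints': array([-1.26105824e+00,  8.74867663e-02,  1.75132519e-01,  1.65979920e+00,
       -1.71295369e-05,  1.57080618e+00]), 'joint_velocities': array([-0.00254786, -0.00145822,  0.00099647,  0.00076582,  0.00016619,
        0.00233002]), 'joint_efforts': array([ 3.14340659e-04, -5.20391786e+01,  4.64799964e+01,  1.65549136e-02,
        6.01952229e-05, -8.88025866e-07]), 'tcp_pos': array([ 167.5710254 , -523.61208162,  230.56756712]), 'tool_rot': array([-6.69117985e-04,  9.88032271e-01,  1.54245812e-01, -1.13134053e-04]), 'force': array([-0.10094213, -0.22424941, -0.91324611]), 'ft_torque': array([ 0.01119513, -0.01151523, -0.03223253]), 'grasp_force': 0.0, 'opening': 85.27870984550842}
[[538.73430955   0.         321.30028957]
 [  0.         538.73430955 251.3324244 ]
 [  0.           0.           1.        ]] -0.032578778061566116 [[ 7.76391761e-01 -3.07559529e-01  5.50111779e-01 -1.23540799e+02]
 [-6.30017145e-01 -3.54979741e-01  6.90700934e-01 -1.11912689e+03]
 [-1.71531172e-02 -8.82834367e-01 -4.69371123e-01  6.71378322e+02]
 [ 0.00000000e+00  0.00000000e+00  0.00000000e+00  1.00000000e+00]]
[[445.33790339   0.         321.23023345]
 [  0.         445.33790339 241.99627481]
 [  0.           0.           1.        ]] -0.04368350158539524 [[ 1.75076177e-02 -9.98252702e-01  5.64360399e-02  4.91794218e+02]
 [-9.99206258e-01 -1.94885104e-02 -3.47426390e-02 -2.38992248e+02]
 [ 3.57817876e-02 -5.57829834e-02 -9.97801545e-01  1.02870828e+03]
 [ 0.00000000e+00  0.00000000e+00  0.00000000e+00  1.00000000e+00]]
```

View pics/top0.png

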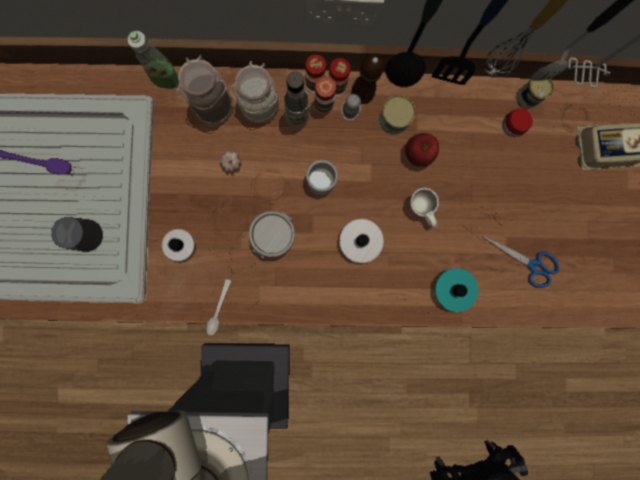

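View pics/scene0.png

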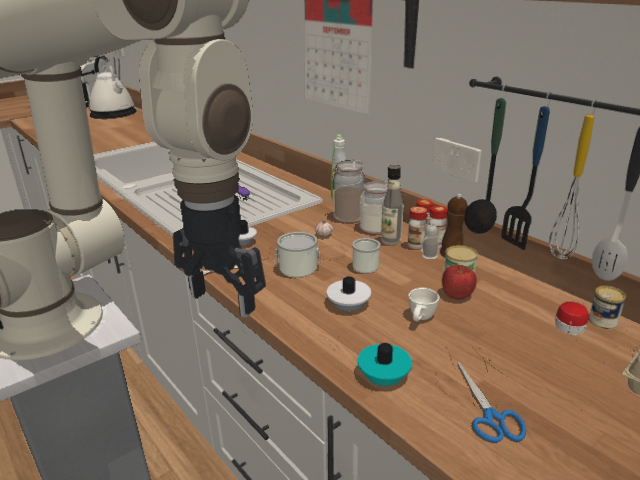

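The top view shows the larger lid at about (361,241), the canister at (272,235) and the small lid at (178,245). The turquoise decoy is at (457,290). The scene view agrees, with the lid knob at (349,286). I'll enlarge both.

```bash
python3 - <<'E'
from h import *
import pickle
a=pickle.load(open("top.pkl","rb"))["image"];b=pickle.load(open("scene.pkl","rb"))["image"]
x=cv2.resize(a[200:280,240:400],None,fx=5,fy=5,interpolation=cv2.INTER_CUBIC)[:300] if 0 else cv2.resize(a[205:275,240:400],None,fx=5,fy=5,interpolation=cv2.INTER_CUBIC)
cv2.imwrite("pics/a.png",x[:,:,::-1])
E
```

```text
(no output)
```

View pics/a.png

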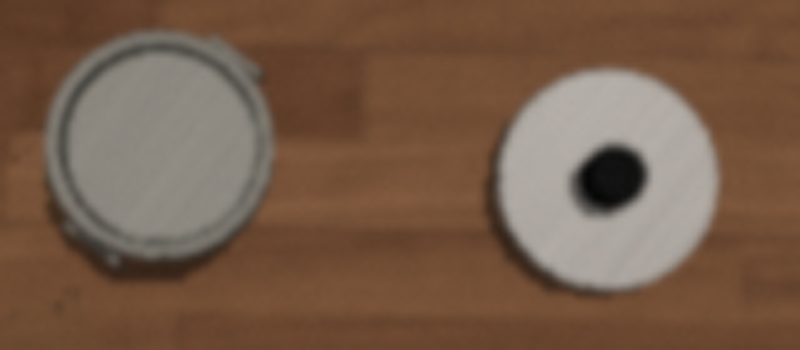

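The crop shows the rim centred at crop pixel (159,144), which is (271.4,233.4) in the full image. The flange is centred at (608,180), or (361.2,240.6), with the knob top at about (613,175). The clips lie along a diagonal.

```bash
python3 - <<'E'
from h import *
import pickle
t=pickle.load(open("top.pkl","rb"));s=pickle.load(open("scene.pkl","rb"))
f=lambda x,y:(240+x/5-.4,205+y/5-.4)
C=at(t,*f(159,144),80);L=at(t,*f(608,180),32);Kn=at(t,*f(614,173),64);S=at(t,178,245,32)
print(C,L,Kn,S)
for a,b in((46,144),(272,144),(159,30),(159,258)):print(at(t,*f(a,b),80))
T=np.array(s["T"]);R=T[:3,:3].T
im=s["image"].copy()
th=np.linspace(0,2*np.pi,100)
def dr(P,r,z,col):
    q=np.c_[P[0]+r*np.cos(th),P[1]+r*np.sin(th),z+0*th]
    p=cv2.projectPoints(q,cv2.Rodrigues(R)[0],-R@T[:3,3],np.array(s["camera_matrix"]),np.array([s["k1"],0,0,0.]))[0][:,0]
    p=(p-[260,220]+.5)*5
    cv2.polylines(big,[p.astype(np.int32)],True,col,1)
big=cv2.resize(im[220:320,260:410],None,fx=5,fy=5,interpolation=cv2.INTER_CUBIC)
dr(C,49,80,(255,0,0));dr(L,50,32,(255,0,0));dr(L,14,64,(0,255,0))
cv2.imwrite("pics/b.png",big[:,:,::-1])
E
```

```text
[ 561.71600744 -165.51995458   80.        ] [ 553.07414831 -363.67270096   32.        ] [ 554.21525807 -362.25898021   64.        ] [535.24164662  45.25549933  32.        ]
[ 560.75736059 -117.54748769   80.        ]
[ 562.68086824 -213.59507486   80.        ]
[ 610.54635741 -164.33872955   80.        ]
[ 513.17586249 -166.66992205   80.        ]
```

View pics/b.png

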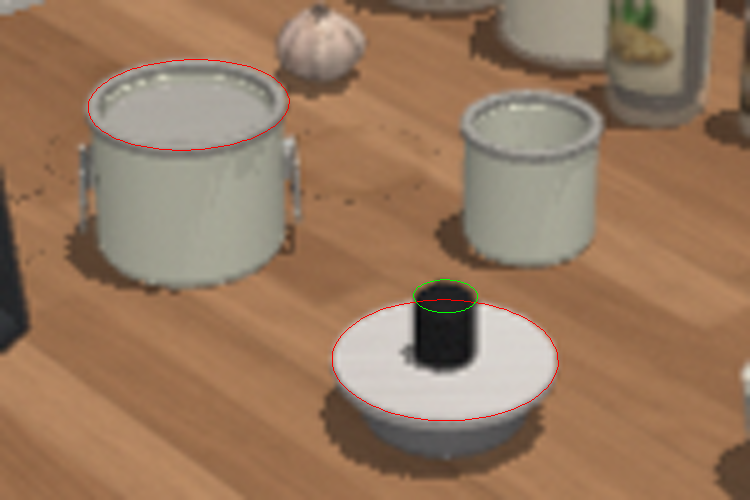

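Both views agree to within about 1 mm: lid (553.3,-363), canister (561.7,-165.5). Moving above the lid.

Request:
move_arm:
  translation:
    - [0.02,-0.002,0]
    - [0.06,-0.005,0]
    - [0.105,-0.009,0]
    - [0.15,-0.013,0]
    - [0.195,-0.017,0]
    - [0.24,-0.02,0.01]
    - [0.285,-0.024,0.025]
    - [0.33,-0.028,0.04]
    - [0.37,-0.032,0.055]
    - [0.4,-0.034,0.07]
  roll: [0,0,0,0,0,0,0,0,0,0]
  hand: [0,0,0,0,0,0,0,0,0,0]

```text
t: 1.1
tcp_pos: [540.2, -367.9, 159.9]
tool_rot: [-0.0, 0.988, 0.155, -0.0]
force: [0.8, -0.1, 0.6]
opening: 85.2
grasp_force: 0.0
```

Request:
move_arm:
  translation:
    - [0.012,-0.001,0.02]
    - [0.016,-0.001,0.04]
    - [0.016,-0.001,0.04]
    - [0.016,-0.001,0.04]
    - [0.016,-0.001,0.04]
  roll: [0,0,0,0,0]
  hand: [0,0,0,0,0]

```text
t: 1.6
tcp_pos: [553.2, -364.2, 122.7]
tool_rot: [0.001, 0.988, 0.154, 0.001]
force: [-0.1, -0.2, -0.5]
opening: 85.3
grasp_force: 0.0
```

```bash
cat > st.py <<'E'
from h import *
from scipy.spatial.transform import Rotation as Ro
def delta(x,y,z):
    s=observe();q=s["tool_rot"];R=Ro.from_quat([q[1],q[2],q[3],q[0]])
    print(s["t"],s["tcp_pos"].round(1),R.as_matrix()[:,2].round(4),"F",s["force"].round(1),s["ft_torque"].round(2),s["opening"],s["grasp_force"])
    print("delta tool",R.inv().apply(np.array([x,y,z])-s["tcp_pos"]).round(1))
E
python3 -c "
from st import *
delta(553.3,-363,34)
c=capture('scene');cv2.imwrite('pics/c.png',cv2.resize(c['image'][160:340,230:470],None,fx=3,fy=3)[:,:,::-1])"
```

```text
1.6 [ 553.2 -364.2  122.7] [ 1.3e-03 -9.0e-04 -1.0e+00] F [-0.1 -0.2 -0.5] [-0.03 -0.03  0.05] 85.2734630930424 0.0
delta tool [ 0.4 -1.2 88.7]
```

View pics/c.png

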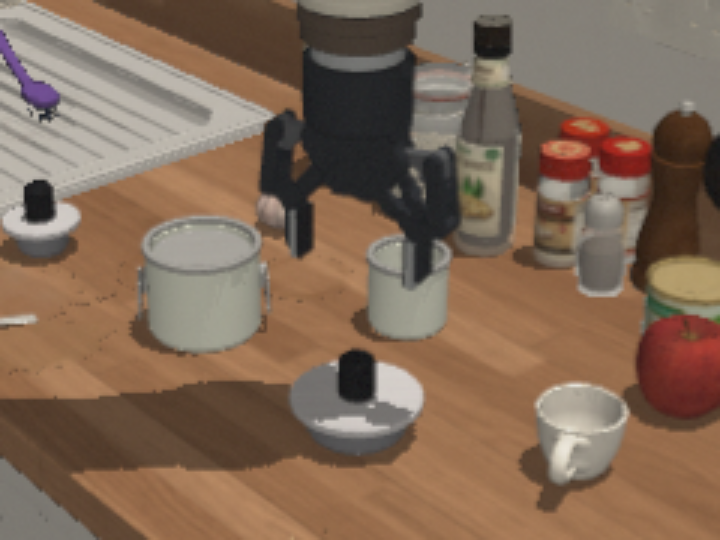

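The gripper is centred over the lid, fingers straddling the knob at crop (357,375). Descending.

Request:
move_arm:
  translation:
    - [0,-0.001,0.015]
    - [0,-0.001,0.035]
    - [0,-0.001,0.055]
    - [0,-0.001,0.07]
    - [0,-0.001,0.08]
    - [0,-0.001,0.087]
    - [0,-0.001,0.087]
    - [0,-0.001,0.087]
  roll: [0,0,0,0,0,0,0,0]
  hand: [0,0,0,0,0,0,0,0]
  force: 60

```text
t: 2.45
tcp_pos: [553.2, -362.9, 35.0]
tool_rot: [0.0, 0.988, 0.154, 0.0]
force: [-0.2, -0.3, 0.1]
opening: 85.5
grasp_force: 0.0
```

Request:
move_arm:
  translation:
    - [0,0,0]
    - [0,0,0]
    - [0,0,0]
    - [0,0,0]
    - [0,0,0]
    - [0,0,0]
    - [0,0,0]
    - [0,0,0]
    - [0,0,0]
    - [0,0,0]
  roll: [0,0,0,0,0,0,0,0,0,0]
  hand: [0.3,0.4,0.5,0.6,0.7,0.8,0.9,1,1,1]
  force: 60

```text
t: 3.45
tcp_pos: [553.1, -362.8, 34.7]
tool_rot: [0.0, 0.988, 0.154, 0.0]
force: [-1.3, 0.5, 5.5]
opening: 26.0
grasp_force: 59.1
```

```bash
python3 -c "
from st import *
delta(553.3,-363,34)"
```

```text
3.45 [ 553.1 -362.8   34.7] [ 5.e-04 -3.e-04 -1.e+00] F [-1.3  0.5  5.5] [0.01 0.12 0.01] 25.961694600534543 59.099567629164085
delta tool [0.2 0.3 0.7]
```

Request:
move_arm:
  translation:
    - [0,0,-0.008]
    - [0,0,-0.025]
    - [0,0,-0.045]
    - [0,0,-0.065]
    - [0,0,-0.085]
    - [0,0,-0.1]
    - [0,0,-0.108]
    - [0,0,-0.11]
    - [0,0,-0.11]
    - [0,0,-0.11]
  roll: [0,0,0,0,0,0,0,0,0,0]
  hand: [1,1,1,1,1,1,1,1,1,1]
  force: 80

```text
t: 4.45
tcp_pos: [552.6, -362.5, 143.1]
tool_rot: [-0.001, 0.988, 0.154, -0.001]
force: [0.5, -0.2, -1.1]
opening: 25.9
grasp_force: 78.8
```

```bash
python3 -c "
from st import *
delta(561.7,-165.5,144)
c=capture('scene');cv2.imwrite('pics/d.png',cv2.resize(c['image'][160:340,230:470],None,fx=3,fy=3)[:,:,::-1])"
```

```text
4.45 [ 552.6 -362.5  143.1] [-1.4e-03  9.0e-04 -1.0e+00] F [ 0.5 -0.2 -1.1] [0.02 0.03 0.02] 25.923995925390383 78.76714437268674
delta tool [  68.7 -184.8   -0.7]
```

View pics/d.png

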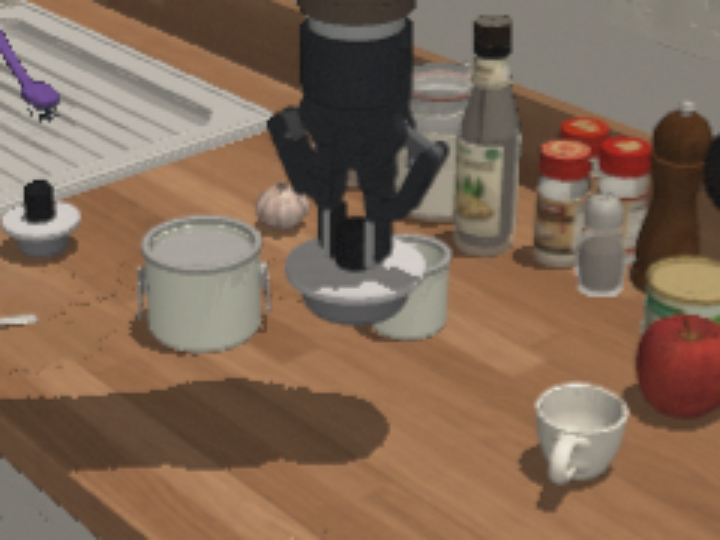

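The lid is held, but the flange looks slightly tilted in the hand, with its left side lower. I'll measure that in a larger crop.

```bash
python3 -c "
from st import *
import pickle
c=capture('scene');pickle.dump(c,open('s2.pkl','wb'));cv2.imwrite('pics/e.png',cv2.resize(c['image'][220:270,320:376],None,fx=12,fy=12,interpolation=cv2.INTER_CUBIC)[:,:,::-1])"
```

```text
(no output)
```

View pics/e.png

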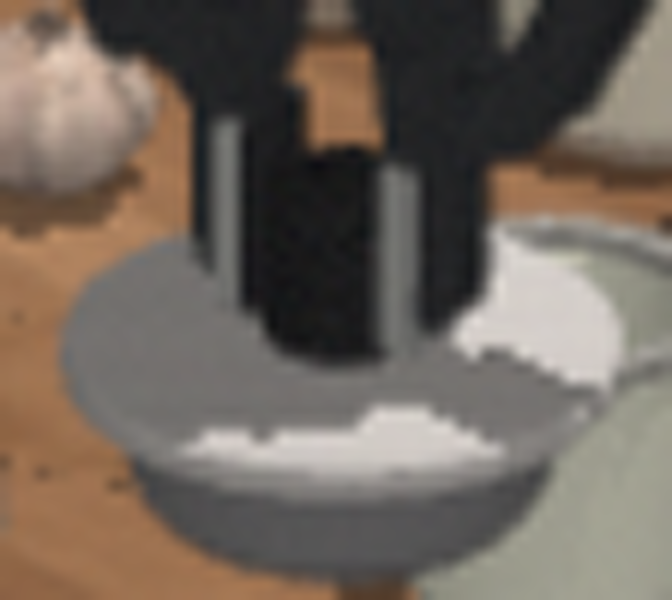

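The enlarged crop shows the flange almost level: left extreme (62,338), right extreme (623,336), edge at (190,240) and (495,232). I'll fit a 3-D circle to the edge.

```bash
python3 - <<'E'
from st import *
import pickle
from scipy.optimize import least_squares
s=pickle.load(open("s2.pkl","rb"))
E=np.array([(62,338),(85,292),(125,263),(190,240),(495,232),(560,250),(605,288),(623,336),(335,473),(240,463),(170,440),(440,467),(510,447),(95,395)],float)
E=(E+.5)/12-.5+[320,220]
D=np.array([ray(s,u,v)[1] for u,v in E]);o=ray(s,300,300)[0]
def f(p):
    n=np.array([p[3],p[4],1]);n/=np.linalg.norm(n);c=p[:3]
    t=((c-o)@n)/(D@n);P=o+D*t[:,None]
    return np.linalg.norm(P-c,axis=1)-50
for fr in (0,1):
    g=(lambda q:f(np.r_[q[:3],0,0])) if fr==0 else f
    r=least_squares(g,[553,-363,140.,0,0][:3 if fr==0 else 5],loss="soft_l1")
    print(r.x.round(3),r.fun.round(1))
    J=r.jac;print(np.sqrt(np.diag(np.linalg.inv(J.T@J))).round(3))
q=Ro.from_quat([.988,.154,0,0])
E
```

```text
[ 557.472 -357.773  136.935] [ 1.   0.5 -0.3 -2.1 -0.1  2.   0.3 -1.1  0.3  0.4 -0.5  0.4 -0.8 -0.3]
[4.691 5.364 3.774]
[ 5.57173e+02 -3.57934e+02  1.37087e+02 -5.00000e-03  7.00000e-03] [ 0.9  0.7  0.1 -1.7 -0.3  1.7  0.1 -1.1  0.3  0.2 -0.9  0.7 -0.3 -0.7]
[ 9.624 10.933  7.504  0.011  0.012]
```

The tilt is under 0.01 rad, so the lid is level. Carrying it over the canister.

Request:
move_arm:
  translation:
    - [0.004,-0.012,0]
    - [0.015,-0.04,0]
    - [0.027,-0.072,0]
    - [0.039,-0.104,0]
    - [0.05,-0.134,0]
    - [0.059,-0.16,0]
    - [0.065,-0.176,0]
    - [0.0685,-0.184,0]
    - [0.069,-0.185,0]
    - [0.069,-0.185,0]
  roll: [0,0,0,0,0,0,0,0,0,0]
  hand: [1,1,1,1,1,1,1,1,1,1]

```text
t: 5.55
tcp_pos: [562.3, -166.0, 144.2]
tool_rot: [0.0, 0.988, 0.154, -0.0]
force: [0.3, 0.1, -2.2]
opening: 25.6
grasp_force: 79.0
```

Request:
move_arm:
  translation:
    - [0,0,0]
    - [0,0,0]
    - [0,0,0]
  roll: [0,0,0]
  hand: [1,1,1]

```text
t: 5.85
tcp_pos: [562.2, -166.2, 144.1]
tool_rot: [-0.0, 0.988, 0.154, -0.0]
force: [-0.5, -0.9, -1.3]
opening: 25.9
grasp_force: 79.0
```

```bash
python3 - <<'E'
from st import *
delta(561.7,-165.5,144)
C=(561.7,-165.5)
s=capture('scene');T=np.array(s["T"]);R=T[:3,:3].T
u0,v0,f=260,200,8
big=cv2.resize(s["image"][v0:v0+75,u0:u0+90],None,fx=f,fy=f,interpolation=cv2.INTER_CUBIC)
th=np.linspace(0,2*np.pi,100)
def dr(P,r,z,col):
    q=np.c_[P[0]+r*np.cos(th),P[1]+r*np.sin(th),z+0*th]
    p=cv2.projectPoints(q,cv2.Rodrigues(R)[0],-R@T[:3,3],np.array(s["camera_matrix"]),np.array([s["k1"],0,0,0.]))[0][:,0]
    cv2.polylines(big,[((p-[u0,v0]+.5)*f).astype(np.int32)],True,col,1)
p=observe()["tcp_pos"]
dr(C,49,80,(255,0,0));dr(p,50,p[2]-34.7+32,(0,255,0))
cv2.imwrite("pics/f.png",big[:,:,::-1])
E
```

```text
5.85 [ 562.2 -166.2  144.1] [-2.e-04 -0.e+00 -1.e+00] F [-0.5 -0.9 -1.3] [-0.01  0.02  0.  ] 25.909327201820062 79.00184732861817
delta tool [-0.2 -0.8  0.1]
```

View pics/f.png

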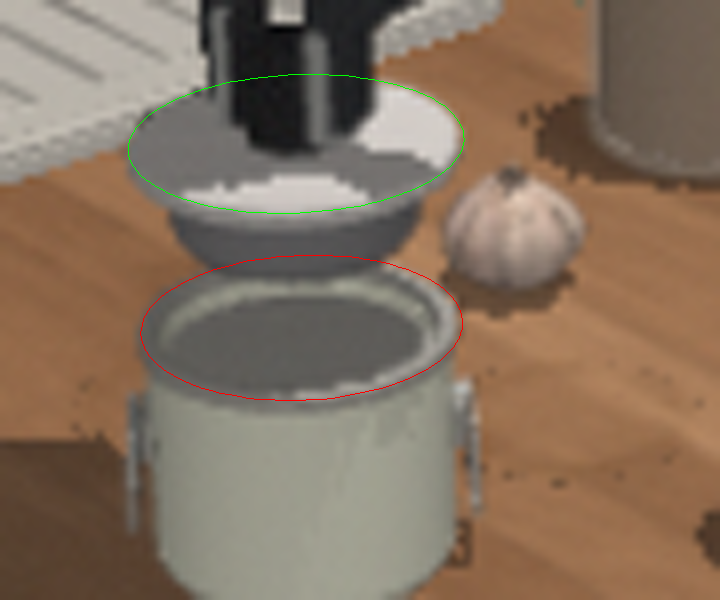

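Both projected outlines (rim in red, flange in green) sit on the real edges with the same sub-mm offset, so the lid is centred. Lowering to just above the plate.

Request:
move_arm:
  translation:
    - [0,-0.001,0.005]
    - [0,-0.001,0.012]
    - [0,-0.001,0.018]
    - [0,-0.001,0.024]
    - [0,-0.001,0.03]
    - [0,-0.001,0.034]
    - [0,-0.001,0.037]
    - [0,-0.001,0.037]
    - [0,-0.001,0.037]
  roll: [0,0,0,0,0,0,0,0,0]
  hand: [1,1,1,1,1,1,1,1,1]
  force: 100

```text
t: 6.8
tcp_pos: [562.0, -164.5, 107.5]
tool_rot: [0.0, 0.988, 0.154, 0.0]
force: [0.7, -1.0, -1.1]
opening: 25.3
grasp_force: 98.5
```

Request:
move_arm:
  translation:
    - [0,0,0.003]
    - [0,0,0.005]
    - [0,0,0.007]
    - [0,0,0.009]
    - [0,0,0.011]
    - [0,0,0.012]
    - [0,0,0.012]
    - [0,0,0.012]
  roll: [0,0,0,0,0,0,0,0]
  hand: [1,1,1,1,1,1,1,1]

```text
t: 7.6
tcp_pos: [562.4, -164.6, 96.7]
tool_rot: [0.0, 0.988, 0.154, 0.001]
force: [-1.1, 0.8, 8.2]
opening: 25.2
grasp_force: 99.9
```

```bash
python3 -c "
from st import *
delta(561.7,-165.5,90)"
```

```text
7.6 [ 562.4 -164.6   96.7] [ 2.e-03 -5.e-04 -1.e+00] F [-1.1  0.8  8.2] [ 0.2   0.45 -0.02] 25.243150799416544 99.87600955646485
delta tool [-0.9  0.6  6.7]
```

Plate contact is as expected: 8 N, about 8 mm into the stroke. Continuing in small steps.

Request:
move_arm:
  translation:
    - [-0.0005,0,0.002]
    - [-0.0005,0,0.004]
    - [-0.0005,0,0.005]
    - [-0.0005,0,0.006]
    - [-0.0005,0,0.006]
    - [-0.0005,0,0.006]
  roll: [0,0,0,0,0,0]
  hand: [1,1,1,1,1,1]

```text
t: 8.2
tcp_pos: [562.3, -164.7, 91.2]
tool_rot: [0.0, 0.988, 0.154, 0.002]
force: [-0.6, 1.5, 10.5]
opening: 25.4
grasp_force: 100.1
```

Request:
move_arm:
  translation:
    - [0,0,0.0005]
    - [0,0,0.001]
    - [0,0,0.001]
    - [0,0,0.001]
  roll: [0,0,0,0]
  hand: [1,1,1,1]

```text
t: 8.6
tcp_pos: [562.4, -164.6, 90.3]
tool_rot: [0.0, 0.988, 0.154, 0.002]
force: [-1.0, 2.0, 10.7]
opening: 25.2
grasp_force: 100.2
```

Request:
move_arm:
  translation:
    - [0,0,0.0005]
    - [0,0,0.001]
    - [0,0,0.001]
    - [0,0,0.001]
  roll: [0,0,0,0]
  hand: [1,1,1,1]

```text
t: 9.0
tcp_pos: [562.4, -164.7, 89.8]
tool_rot: [0.001, 0.988, 0.154, 0.002]
force: [-3.0, 2.8, 14.9]
opening: 25.2
grasp_force: 100.6
```

Request:
move_arm:
  translation:
    - [0,0,0.0005]
    - [0,0,0.001]
    - [0,0,0.001]
    - [0,0,0.001]
  roll: [0,0,0,0]
  hand: [1,1,1,1]

```text
t: 9.4
tcp_pos: [562.4, -164.7, 89.8]
tool_rot: [0.001, 0.988, 0.154, 0.002]
force: [-5.4, 2.8, 20.4]
opening: 25.2
grasp_force: 101.4
```

Request:
move_arm:
  translation:
    - [0,0,0.0005]
    - [0,0,0.0005]
    - [0,0,0.0005]
    - [0,0,0.0005]
    - [0,0,0.0005]
  roll: [0,0,0,0,0]
  hand: [1,1,1,1,1]

```text
t: 9.9
tcp_pos: [562.4, -164.7, 89.8]
tool_rot: [0.001, 0.988, 0.154, 0.002]
force: [-6.5, 3.1, 24.3]
opening: 25.1
grasp_force: 101.8
```

```bash
python3 - <<'E'
from st import *
delta(561.7,-165.5,90)
s=capture('scene')
u0,v0,f=260,200,8
cv2.imwrite("pics/g.png",cv2.resize(s["image"][v0:v0+75,u0:u0+90],None,fx=f,fy=f,interpolation=cv2.INTER_CUBIC)[:,:,::-1])
E
```

```text
9.9 [ 562.4 -164.7   89.8] [ 4.8e-03 -7.0e-04 -1.0e+00] F [-6.5  3.1 24.3] [0.82 1.47 0.02] 25.144665009797833 101.82009279727936
delta tool [-1.   0.6 -0.2]
```

View pics/g.png

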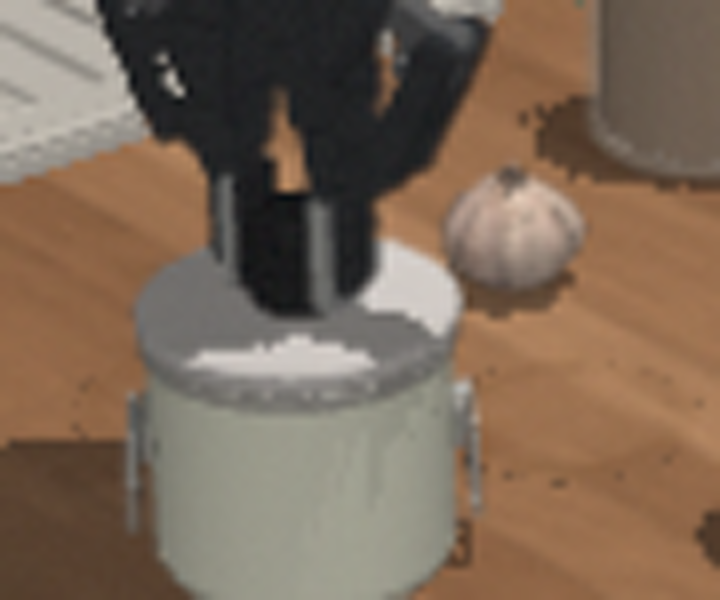

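The flange sits level and flush on the rim, centred, with no gap. The canister hasn't moved, and the push is a steady 24 N or so. Handing in.

```bash
python3 -c "
from h import *
print(job_done())"
```

```text
the job is handed in; nothing more can be done
None
```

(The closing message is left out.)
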